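# Move three lab containers on by one station

## Robot

A 7-joint arm with a two-finger parallel gripper is mounted at the origin on the work surface. World frame = base frame: x ahead of the robot, y to its left, z up, the work surface at z = 0. Lengths are in mm, angles in rad, forces in N, time in s.
With the tool pointing down it reaches from about 400 to 900 mm from the base axis. Payload 5.5 kg.
Tool frame: the origin (TCP) lies at the very end of the fingers, on their centre line; the grasp point (between the pads) lies 19 mm behind it; y points along the fingers, x is the direction in which the jaws open and shut, and the axes are right-handed (so a half turn about y gives the same grasp; the last joint's range is limited). The gripper opens to 85 mm and grips with 20 to 120 N. Pads are 22 mm wide; open, the fingers measure 114 mm over their backs; the gripper's body (76 mm by 85 mm) begins 54 mm behind the grasp point. The pads swing forward as they close: fully open they stand 13 mm farther back than shut.
Start: joints at [-0.992, 0.501, -0.427, 1.55, 0.221, 1.138, -0.21], TCP at [201.837, 617.868, 231.31] pointing down, gripper open.
Joint ranges: [-2.88, 2.88], [-0.31, 2.03], [-1.54, 1.56], [0.2, 2.42], [-1.41, 4.55], [0.19, 2.02], [-2.57, 2.57]. Speed limits (rad/s): [2.57, 2.57, 3.14, 3.14, 3.14, 3.14, 3.14].

## Interface

Orientations are given as a unit quaternion [x, y, z, w].
In Python, from station import manip, get_image, calibration gives the robot as it stands. The module is installed in compiled form; this text tells all that it offers.
- The arm moves only by the shell command python3 -m handwheel 'ROWS'. ROWS is JSON, a list that holds one entry, the list of rows, each a list of 7 numbers: the shift along the world's x, y, z normalised to -1 to 1, where 1 is 60 cm, then the turn, a rotation vector about the world's x, y, z normalised to -1 to 1, where 1 is pi/2 rad, then the opening, from -1 (shut) to 1 (fully open), so that 0 is half open. In form: [[[x, y, z, wx, wy, wz, hand], ...]]. A call has 1 to 10 rows; each row shifts and turns the commanded pose from where the row before left it; what a row does not reach is not made up. A row lasts 1/12 s, in which the tool goes at most 41.7 mm and 7.16 degrees, less where a joint would pass 70% of its speed; a pose out of reach is approached as far as the arm can. A call with a number of a shift or a turn outside -1 to 1 is refused whole. A call with a gripper value outside its range is refused whole. The fingers move at their own pace and stop on an object; the grip force is fixed at half the most. Time passes only in rows, so rows that do not move let the fingers close. It gives the time, the measured TCP pose, the force and the opening at its end, in the units of the state.
- manip.get_obs(): the state, without advancing time (a new reading comes with each control period).
- get_image(name): name is "scene" or "side" or "wrist"; returns (picture, depth): 400x640x3 uint8, red, green, blue; 400x640 float32, mm along the optical axis (not along the pixel's ray), 0 where there is no reading.
- calibration(name): a dict with "fx", "fy", "cx", "cy" (pixels), "k1" (the pictures are not rectified: a ray, as slopes to the right and down, at radius r is drawn at 1 + k1 r^2 times it, then the intrinsics apply), "R" (3x3) and "t" (3): a world point X has camera coordinates R X + t; the wrist camera has in their place "T_tool_cam" (4x4, takes a point from camera to tool coordinates, whose origin is the TCP and whose axes are the tool frame's). Camera axes: x right, y down, z forward; pixel columns grow to the right and rows downward; lengths in mm; the calibration is good to about 2 mm. A picture is of the moment at which its call begins: read the wrist's pose just before it. calibration takes no time and is no camera call.
- manip.close_job(): hands the job in, once; it reports no verdict.
The state is a dict: "t": time; "joint_positions": joint angles; "joint_velocities": joint speeds; "effort": joint torques, N m; "position": TCP position; "eef_rot": TCP orientation; "contact_force": force on the tool from outside, world axes, zero at the start; "torque": the same for the moment, N m; "grip_width": opening from 0.0 (shut) to 1.0 (fully open).
Only numpy, scipy, OpenCV 4.12 (cv2) and the standard library are available. Lean on these libraries where they do the work, as an engineer would, in place of code of your own. Each camera call takes 0.05 s, during which the arm holds its last target. There are 200 camera calls.

## Task

Move the three containers on the bench one station on: the weighed jar goes from the balance to the stirrer, the stirred square bottle from the stirrer to the flat deck of the yellow rack, and the tall tube from the rack to the balance. Every station takes only one container, so first park one of them on the middle of the free cork mat, let go of it there, and bring it on at the end. Stand each one upright in the middle of its station without dropping or tipping it, and leave the small yellow microtube block, the flask and the tip box where they are.

Things in the scene. Friction and masses are not known exactly. Their poses are not given: they have to be found in the camera images.
- jar_center (a point): Squat round jar, 57 mm in diameter and 60 mm high, white with a grey screw lid (lid 15 mm high, same diameter), about 0.14 kg, stands upright on the balance at the start. The point is on its axis half-way up, 30 mm above its underside; z is its axis, up.
- bottle_center (a point): Square amber bottle, body 46 x 46 mm and 64 mm high, above it a neck with a round black cap 33 mm in diameter; 88 mm high in all, about 0.22 kg, stands upright on the stirrer at the start. The point is on its axis half-way up, 44 mm above its underside, within the square body; x and y are square to its flat sides, z up.
- tube_center (a point): Tall slender flat-bottomed tube, 34 mm in diameter, with a white cap of the same diameter, 16 mm high; 90 mm high in all, about 0.07 kg, stands upright on the yellow rack at the start. The point is on its axis half-way up, 45 mm above its underside; z is its axis, up.
- balance_pan (a point): Bench balance, fixed: a white housing 155 x 110 x 30 mm with a round steel pan 94 mm in diameter. The point is the centre of the pan's top face, 40 mm above the bench; -x points to the dark display, z up.
- stirrer_plate (a point): Stirrer, fixed: a grey housing 135 x 112 x 36 mm with a control knob on its front, carrying a white square plate 100 x 100 mm. The point is the centre of the plate's flat top face, 48 mm above the bench; -x points to the knob, z up.
- rack_deck (a point): Yellow plastic rack, fixed, 136 x 112 x 50 mm: two rows of small empty wells along each of two edges and between them a flat free deck 74 mm wide, all at one height. The point is the centre of the deck's top face, 50 mm above the bench; x is across the deck, z up.
- mat_top (a point): Round cork mat, fixed, 110 mm in diameter and 6 mm thick: the free spot, empty at the start. The point is the centre of its top face, 6 mm above the bench; z up.
- tube_block: Bystander: small loose yellow block 60 x 150 x 40 mm with wells and five microtubes whose caps stand 7 mm above it. Origin at the centre of its underside, y along its length.
- flask: Bystander: loose green glass conical flask, 68 mm in diameter at the foot, 94 mm high. Origin at the centre of its underside.
- tip_box: Bystander: loose blue pipette-tip box with a clear lid, 85 x 120 mm and 70 mm high. Origin at the centre of its underside, y along its length.
Mind the look-alikes: they are no part of the job. What is shaped like the part that bears bottle_center but pink or red is not meant.

How it is judged:
By the outcome, as a careful person would: the job done as asked, in the order asked, and still so for the second after the job is handed in, with the robot touching nothing.
It also fails if it takes over 122 s, if anything falls off the work surface, if the arm or the gripper's body presses on something with over 40 N, if the wrist force passes 120 N, or if a joint passes its speed limit or range.

## Working session

There is one attempt and no reset: what is moved stays moved. The work goes in short steps, Python scripts to look and compute and a shell command to move; the robot and the scene stay as the last step left them, time stands still between calls to the robot, and variables do not carry over. Pictures are saved under pics/ and viewed, about 12 in all and at most 16, crops included, and the job is handed in when it is done.

```bash
mkdir -p pics
python3 - <<'E'
from station import manip,get_image,calibration
import cv2,numpy as np
print(manip.get_obs())
for n in("scene","side"):
    p,d=get_image(n); np.savez(f"{n}0.npz",p=p,d=d); cv2.imwrite(f"pics/{n}0.png",p[...,::-1])
    print(n,calibration(n))
print(calibration("wrist"))
E
```

```text
{'t': 0.0, 'joint_positions': array([-0.99178773,  0.50185545, -0.42671446,  1.55143355,  0.22077479,
        1.13831314, -0.2103142 ]), 'joint_velocities': array([-0.00123081,  0.00060638,  0.00106564, -0.00044625,  0.00140758,
        0.0013182 , -0.00012702]), 'effort': array([-1.43324419e-04, -5.69514871e+01, -5.81673682e+00, -2.80956852e+01,
        1.04277476e-02,  1.18900745e-02, -7.99849829e-06]), 'position': array([201.74659404, 617.1701176 , 230.2546528 ]), 'eef_rot': array([ 0.57280469,  0.41456945, -0.41571703, -0.5720195 ]), 'contact_force': array([-0.99265699,  0.41319186,  0.56109797]), 'torque': array([ 0.03706186,  0.07044465, -0.04070619]), 'grip_width': 1.0003384899879277}
scene {'fx': 441.84741021675313, 'fy': 441.84741021675313, 'cx': 315.58669991785695, 'cy': 197.17263673921914, 'k1': -0.10198329033853962, 'R': array([[ 0.33180676,  0.94324609,  0.01382359],
       [ 0.70910714, -0.23972551, -0.66309784],
       [-0.62215058,  0.22982275, -0.74840508]]), 't': array([-175.51417665, -388.47370345, 1631.70987495])}
side {'fx': 384.8571026005882, 'fy': 384.8571026005882, 'cx': 322.0533558340957, 'cy': 202.8044440325598, 'k1': 0.014424442881969616, 'R': array([[-0.99013142, -0.1392446 ,  0.01583389],
       [-0.08439928,  0.50228249, -0.86057484],
       [ 0.11187732, -0.85341856, -0.50907782]]), 't': array([ 591.89625789,  133.74741011, 1144.00750453])}
{'fx': 297.6103746151173, 'fy': 297.6103746151173, 'cx': 323.6483035552461, 'cy': 196.1461985817914, 'k1': 0.00739426416837539, 'T_tool_cam': array([[ 9.99999507e-01,  1.91938817e-04,  9.74116844e-04,
         3.65146256e-01],
       [-8.86223131e-04, -2.69767480e-01,  9.62925086e-01,
        -1.41971098e+02],
       [ 4.47607749e-04, -9.62925475e-01, -2.69767177e-01,
         6.79799523e+01],
       [ 0.00000000e+00,  0.00000000e+00,  0.00000000e+00,
         1.00000000e+00]])}
```

View pics/scene0.png

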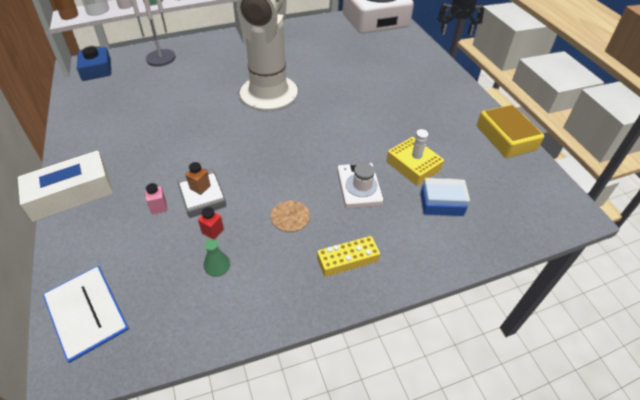

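View pics/side0.png

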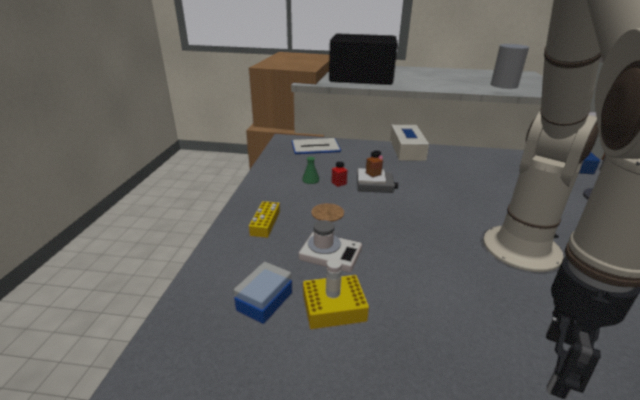

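Scene view: the amber bottle is at (199,180) on the stirrer plate, the jar at (364,178) on the balance, the tube at (420,145) on the rack and the cork mat at (290,215). There are two look-alikes, a red bottle at (211,223) and a pink one at (156,198). The amber one fits, because it is brown with a black cap and stands on the stirrer.

```bash
cat > h.py <<'E'
import numpy as np,cv2
from scipy.spatial.transform import Rotation as Ro
from station import manip,get_image,calibration
def pose(n,o=None):
    c=calibration(n)
    if n=="wrist":
        T=np.array(c["T_tool_cam"]);R=Ro.from_quat(o["eef_rot"]).as_matrix()
        return c,R@T[:3,:3],R@T[:3,3]+o["position"]
    R=np.array(c["R"]);return c,R.T,-R.T@np.array(c["t"])
def rays(c,uv):
    x=np.stack([(uv[...,0]-c["cx"])/c["fx"],(uv[...,1]-c["cy"])/c["fy"]],-1);s=x.copy()
    for _ in range(8): s=x/(1+c["k1"]*(s**2).sum(-1,keepdims=True))
    return np.concatenate([s,np.ones_like(s[...,:1])],-1)
def cloud(n,d,o=None):
    c,R,t=pose(n,o);v,u=np.mgrid[:400,:640]
    return (rays(c,np.stack([u,v],-1).astype(float))*d[...,None])@R.T+t
def plane(n,uv,z,o=None):
    c,R,t=pose(n,o);r=rays(c,np.asarray(uv,float))@R.T
    return t+r*((z-t[2])/r[...,2])[...,None]
def proj(n,X,o=None):
    c,R,t=pose(n,o);p=(np.asarray(X,float)-t)@R;s=p[...,:2]/p[...,2:]
    s=s*(1+c["k1"]*(s**2).sum(-1,keepdims=True));return s*c["fx"]+[c["cx"],c["cy"]]
def rect(P):
    (c,s,a)=cv2.minAreaRect(P[:,:2].astype(np.float32));return np.round(c,1),np.round(s,1),round(a,1)
E
python3 - <<'E'
from h import *
for n in("scene","side"):
    z=np.load(f"{n}0.npz");p,d=z["p"],z["d"];C=cloud(n,d);H=cv2.cvtColor(p,cv2.COLOR_RGB2HSV)
    print(n)
    ref={"mat":(290,215),"bottle":(197,170),"jar":(364,172),"tube":(421,136),"balance":(372,198),"stirrer":(206,203),"rack":(405,165),"block":(348,255),"flask":(216,257),"tip":(445,190),"red":(211,223),"pink":(156,198)} if n=="scene" else {"mat":(327,211),"bottle":(374,157),"jar":(324,220),"tube":(334,266),"stirrer":(372,180),"rack":(325,305)}
    for k,(u,v) in ref.items(): print(k,C[v,u].round(),p[v,u],H[v,u])
E
```

```text
scene
mat [590. -98.   5.] [182 145 109] [ 15 102 182]
bottle [ 464. -315.  134.] [33 32 33] [150   8  33]
jar [587. 120. 103.] [147 147 148] [120   2 148]
tube [540. 316. 143.] [221 220 223] [130   3 223]
balance [627. 134.  33.] [242 242 244] [120   2 244]
stirrer [ 508. -313.   47.] [166 164 160] [ 20   9 166]
rack [550. 276.  48.] [171 146  56] [ 23 171 171]
block [790.  -6.  42.] [241 240 208] [ 29  35 241]
flask [ 702. -321.   60.] [ 74 117  86] [ 68  94 117]
tip [695. 323.  71.] [211 224 237] [105  28 237]
red [ 597. -313.   64.] [222  64  62] [  0 184 222]
pink [ 463. -441.   66.] [222 144 171] [170  90 222]
side
mat [595. -99.   8.] [116  90  61] [ 16 121 116]
bottle [ 453. -306.  125.] [63 40 26] [ 11 150  63]
jar [580. 100. 101.] [103  91  81] [ 14  54 103]
tube [526. 338. 141.] [167 167 163] [ 30   6 167]
stirrer [ 453. -273.   48.] [158 157 155] [ 20   5 158]
rack [540. 370.  53.] [167 149  10] [ 27 240 167]
```

Run:
```python
from h import *
for n in("scene","side"):
    z=np.load(f"{n}0.npz");p,d=z["p"],z["d"];C=cloud(n,d);H=cv2.cvtColor(p,cv2.COLOR_RGB2HSV).astype(int)
    def sel(x,y,r,zl,zh,m=None):
        k=(abs(C[...,0]-x)<r)&(abs(C[...,1]-y)<r)&(C[...,2]>zl)&(C[...,2]<zh)
        if m is not None:k&=m
        k=cv2.morphologyEx(k.astype(np.uint8),cv2.MORPH_OPEN,np.ones((2,2)))>0
        return C[k]
    h,s,v=H[...,0],H[...,1],H[...,2]
    print(n)
    for k,a in {"mat":(592,-98,75,-5,15,(s>70)&(h<25)),"bal":(580,120,100,24,37),"pan":(590,110,60,37,44),"stirplate":(470,-310,80,42,54,s<40),
      "rack":(535,320,100,43,57,(s>110)&(h>18)&(h<33)),"jartop":(590,110,45,95,108),"tubetop":(535,325,35,130,148),"tubebody":(535,325,40,70,120),"bottlecap":(464,-310,40,125,142),"bottlebody":(464,-310,50,60,105),"block":(790,-6,100,32,45,(s>20)&(h>15)&(h<35)),
      "tip":(695,323,90,60,80),"flask":(702,-321,60,10,100),"red":(600,-313,40,10,100),"pink":(463,-441,40,10,100)}.items():
        P=sel(*a)
        if len(P)>8: print(k,len(P),P.mean(0).round(1),*rect(P))
```

```text
scene
mat 917 [602.4 -98.7  11.9] [ 938.3 -214.6] [103.7 834.1] 71.2
bal 611 [580.4 109.3  32.5] [920.  -33.7] [ 134.9 1003.4] 65.6
pan 288 [596.2 110.6  46.9] [936.7 -99.6] [ 92.2 914.2] 58.0
stirplate 674 [ 480.  -317.    52.2] [ 875. -286.] [942.8 102.9] 4.2
rack 966 [544.  314.8  57.6] [881.8   7.4] [ 166.4 1108.9] 47.9
jartop 253 [584.1 124.  101.2] [909.4 -71.3] [ 55.8 991.7] 59.0
tubetop 102 [523.9 332.4 129.2] [473.4 387.5] [ 28.7 200.7] 42.4
tubebody 154 [534.1 324.5  88.1] [495.9 370.2] [ 28.8 149.1] 38.1
bottlecap 120 [ 451.8 -317.7  129.9] [ 387.9 -304.8] [ 27.9 164.1] 78.0
bottlebody 259 [ 465.  -317.4   77.6] [ 444.3 -305.6] [45.2 79.4] 34.9
block 1104 [789.7  -3.8  44.6] [1006.6 -156.1] [152.7 728.8] 55.0
tip 995 [702.  325.1  72.1] [952.2  41.9] [ 137.3 1041.8] 41.5
flask 671 [ 703.  -322.5   49.2] [ 981.7 -328.9] [ 67.4 733.2] 88.9
red 554 [ 589.8 -311.8   53.5] [ 928.  -321.7] [ 61.9 840.4] 88.4
pink 479 [ 457.6 -442.4   55.5] [ 853.2 -391.9] [1006.1   50.3] 7.3
side
mat 444 [588.  -78.4  13.8] [507.4 420.7] [ 104.  1139.6] 9.0
bal 725 [535.6 155.3  34.5] [553.6 533
[... 177 characters left out ...]
52.6] [462.9 603.7] [154.7 760.2] 10.5
jartop 218 [572.6 136.7 103.1] [542. 481.] [  54.8 1029.9] 5.1
tubetop 167 [524.6 325.5 132.6] [517.  265.9] [155.6  29.1] 82.6
tubebody 249 [523.2 340.5  93.8] [508.9 597.2] [ 34.  791.9] 3.3
bottlecap 50 [ 446.1 -323.4  126.3] [ 435.3 -370.3] [144.2  24.9] 77.5
bottlebody 190 [ 445.7 -304.2   78.9] [468.3 230.4] [1521.1   61.2] 87.6
block 490 [771.9  19.5  43.3] [661.6 442. ] [  92.8 1160.7] 14.7
tip 1396 [687.6 343.4  72. ] [623.8 618.9] [133.  795.7] 13.0
flask 280 [ 680.7 -306.7   46.5] [605.1 235.7] [  61.6 1534.7] 7.9
red 252 [ 576.  -296.    51.4] [541.2 248.2] [  44.8 1492.9] 3.8
pink 16 [ 423.5 -486.6   61.3] [ 425.6 -489.2] [324.2  14.5] 88.6
```

```bash
cat > m.py <<'E'
from h import *
for n in("scene","side"):
    z=np.load(f"{n}0.npz");p,d=z["p"],z["d"];C=cloud(n,d);H=cv2.cvtColor(p,cv2.COLOR_RGB2HSV).astype(int)
    def sel(x,y,r,zl,zh,m=None):
        k=(abs(C[...,0]-x)<r)&(abs(C[...,1]-y)<r)&(C[...,2]>zl)&(C[...,2]<zh)
        if m is not None:k&=m
        return C[k&(cv2.filter2D(k.astype(np.uint8),-1,np.ones((3,3)))>=5)]
    h,s,v=H[...,0],H[...,1],H[...,2]
    print(n)
    for k,a in {"mat":(592,-98,75,-5,15,(s>70)&(h<25)),"bal":(580,120,100,24,37),"pan":(590,110,60,37,44),"stirplate":(470,-310,80,42,54,s<40),
      "rack":(535,320,100,43,57,(s>110)&(h>18)&(h<33)),"jartop":(590,110,45,95,108),"jarbody":(590,110,45,50,90),"tubetop":(535,325,35,130,148),"tubebody":(535,325,40,70,120),"bottlecap":(464,-310,40,125,142),"bottlebody":(464,-310,50,60,105),"block":(790,-6,100,32,45,(s>20)&(h>15)&(h<35)),
      "tip":(695,323,90,60,80),"flask":(702,-321,60,10,100),"red":(600,-313,40,10,100),"pink":(463,-441,40,10,100)}.items():
        P=sel(*a)
        if len(P)>8: print(k,len(P),P.mean(0).round(1),*rect(P))
E
python3 m.py
```

```text
scene
mat 917 [594.  -99.3   6.9] [592.1 -99.8] [103.8 112.6] 71.3
bal 605 [574.2 108.6  30.6] [556.8 125.1] [110.  156.1] 78.1
pan 294 [587.  111.8  40.7] [581.3 118. ] [92.6 78.7] 56.8
stirplate 668 [ 472.  -319.2   48.9] [ 457.6 -319.2] [103.5 101.6] 4.4
rack 958 [533.3 318.5  50.9] [524.4 324.8] [137.8 112.8] 18.7
jartop 250 [579.1 123.3 100.9] [577.6 123.6] [57.3 54.6] 17.7
jarbody 177 [596.  114.2  70. ] [589.  114.9] [56.2 29.4] 51.7
tubetop 101 [529.4 323.7 140. ] [527.1 326.1] [32.3 34.9] 33.6
tubebody 154 [536.6 317.9  96.1] [534.2 319.4] [34.4 21.8] 51.1
bottlecap 118 [ 453.  -319.8  135.7] [ 449.8 -320.2] [33.2 31.8] 35.1
bottlebody 254 [ 465.9 -319.3   83.3] [ 465.4 -321.1] [62.4 32.8] 84.8
block 1105 [783.7  -4.1  40.4] [780.7  -1.9] [150.4  60.5] 89.4
tip 993 [696.3 325.6  70.2] [693.2 327.8] [118.8  88.6] 68.0
flask 669 [ 700.  -324.2   50.5] [ 695.  -327.7] [67.5 51.6] 73.7
red 552 [ 588.  -313.7   56.5] [ 576.9 -314.2] [50.3 47.8] 39.9
pink 478 [ 454.1 -444.6   56.8] [ 445.9 -446.8] [46.2 44.8] 88.8
side
mat 444 [593.2 -94.2   7.4] [592.9 -94.2] [104.7 105.2] 13.9
b
[... 259 characters left out ...]
 219 [576.4 128.7 100.7] [576.  125.6] [56.7 53.8] 38.4
jarbody 227 [574.3 145.8  69.6] [575.9 142.1] [53.6 24.5] 1.4
tubetop 165 [526.8 330.4 139.3] [527.4 326.4] [31.1 33.6] 6.5
tubebody 248 [525.6 338.9  95.1] [526.  335.3] [34.4 20.2] 5.5
bottlecap 47 [ 451.  -313.7  134.3] [ 452.5 -318.4] [27.8 34.5] 43.8
bottlebody 187 [ 449.8 -304.    82.4] [ 451.8 -303.9] [38.8 62.4] 82.5
block 487 [777.6  10.4  41. ] [780.    1.8] [156.3  60.3] 89.9
tip 1396 [691.4 338.6  70.3] [692.7 330.9] [119.8  86.1] 67.4
flask 280 [ 685.1 -310.4   47.8] [ 683.8 -315.6] [63.3 48. ] 35.6
red 249 [ 580.2 -299.9   53.1] [ 579.8 -311.1] [42.3 51.8] 41.7
pink 16 [ 429.3 -448.1   80.8] [ 430.7 -449.2] [14.2 28.4] 0.3
```

```bash
python3 -c "
from h import *
print(Ro.from_quat(manip.get_obs()['eef_rot']).as_matrix().round(3))"
python3 -m handwheel '[[[0.0417,-0.0548,0,0,0,0,1],[0.0417,-0.0548,0,0,0,0,1],[0.0417,-0.0548,0,0,0,0,1],[0.0417,-0.0548,0,0,0,0,1],[0.0417,-0.0548,0,0,0,0,1],[0.0417,-0.0548,0,0,0,0,1],[0.0417,-0.0548,0,0,0,0,1],[0.0417,-0.0548,0,0,0,0,1],[0.0417,-0.0548,0,0,0,0,1],[0.0417,-0.0548,0,0,0,0,1]]]'
python3 -m handwheel '[[[0.0417,-0.0548,0,0,0,0,1],[0.0417,-0.0548,0,0,0,0,1],[0.0417,-0.0548,0,0,0,0,1],[0.0417,-0.0548,0,0,0,0,1],[0.0417,-0.0548,0,0,0,0,1],[0,0,0,0,0,0,1],[0,0,0,0,0,0,1]]]'
cat > look.py <<'E'
import sys
from h import *
o=manip.get_obs();p,d=get_image("wrist");n=sys.argv[1]
np.savez(n+".npz",p=p,d=d,pos=o["position"],q=o["eef_rot"]);cv2.imwrite(f"pics/{n}.png",p[...,::-1])
print(o["t"],o["position"].round(1),Ro.from_quat(o["eef_rot"]).as_matrix().round(3).tolist(),o["joint_positions"].round(2))
E
python3 look.py w1
```

```text
[[ 0.311 -0.001 -0.951]
 [ 0.951 -0.002  0.311]
 [-0.002 -1.     0.   ]]
t: 0.93
position: [452.7, 287.0, 231.2]
eef_rot: [0.572, 0.415, -0.415, -0.572]
contact_force: [1.4, 0.1, -0.3]
grip_width: 1.0
t: 1.52
position: [578.2, 120.8, 230.5]
eef_rot: [0.574, 0.413, -0.414, -0.574]
contact_force: [-0.7, -0.4, 0.4]
grip_width: 0.996
1.5167 [578.2 120.8 230.5] [[0.317, -0.001, -0.948], [0.948, -0.001, 0.317], [-0.002, -1.0, 0.0]] [-0.1   0.37 -0.2   1.71  0.08  1.07  0.93]
```

View pics/w1.png

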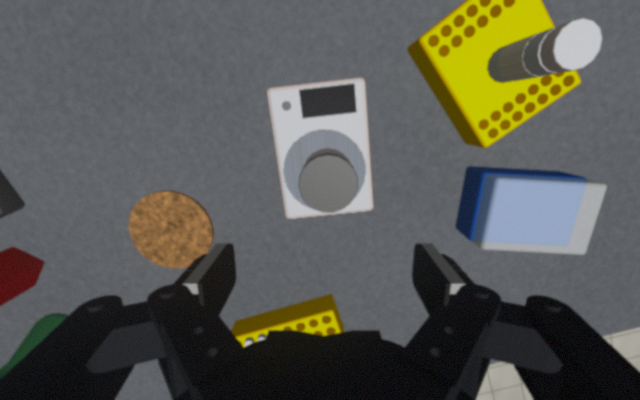

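Wrist view: the jar lid is centred at about (328,182) on the balance with its display at the top (327,100). The mat is at (171,230), and the tube on the rack is at (575,45).

```bash
cat > wm.py <<'E'
import sys
from h import *
z=np.load(sys.argv[1]+".npz");o={"position":z["pos"],"eef_rot":z["q"]}
p,d=z["p"],z["d"];C=cloud("wrist",d,o);H=cv2.cvtColor(p,cv2.COLOR_RGB2HSV).astype(int);h,s,v=H[...,0],H[...,1],H[...,2]
def sel(x,y,r,zl,zh,m=True):
    k=(abs(C[...,0]-x)<r)&(abs(C[...,1]-y)<r)&(C[...,2]>zl)&(C[...,2]<zh)&m
    k=k&(cv2.filter2D(k.astype(np.uint8),-1,np.ones((3,3)))>=5);return C[k]
def rep(k,P):
    if len(P)<20: return print(k,len(P))
    h_=cv2.convexHull(P[:,:2].astype(np.float32));c,r=cv2.minEnclosingCircle(h_)
    print(k,len(P),P[:,2].mean().round(1),"rect",*rect(P),"circ",np.round(c,1),round(r,1))
E
cat > wm1.py <<'E'
exec(open("wm.py").read())
rep("jartop",sel(577,124,45,92,110)); rep("pan",sel(577,122,60,36.5,46)); rep("bal",sel(556,125,110,25,36)); rep("mat",sel(592,-98,75,0,14,(s>70)&(h<25)));rep("tubetop",sel(527,326,45,130,150));rep("rack",sel(524,325,110,43,57,(s>110)))
E
python3 wm1.py w1
```

```text
jartop 2739 99.3 rect [576.4 125.6] [56. 56.] 72.3 circ [576.8 125.7] 28.4
pan 2338 39.4 rect [570.  122.7] [93.2 83.2] 89.1 circ [575.2 122.4] 47.0
bal 7095 29.5 rect [555.5 126.9] [108.8 154. ] 77.8 circ [554.8 127.1] 91.6
mat 5013 5.2 rect [591.5 -97.6] [106.6 109.6] 19.6 circ [592.5 -98.9] 56.6
tubetop 2324 138.6 rect [526.9 327.1] [34.4 33.3] 58.1 circ [526.7 327. ] 17.9
rack 12109 49.4 rect [537.5 326.6] [163.1 121.2] 18.2 circ [545.5 311.6] 90.0
```

```bash
python3 -m handwheel '[[[-0.002,0.007,-0.05,0,0,0,1],[0,0,-0.06,0,0,0,1],[0,0,-0.06,0,0,0,1],[0,0,-0.06,0,0,0,1],[0,0,-0.04,0,0,0,1],[0,0,-0.027,0,0,0,1],[0,0,0,0,0,0,1],[0,0,0,0,0,0,1]]]'
```

```text
t: 2.23
position: [574.3, 130.6, 52.4]
eef_rot: [-0.571, -0.415, 0.417, 0.573]
contact_force: [-0.0, 0.4, 0.7]
grip_width: 1.002
```

```bash
python3 -m handwheel '[[[0,0,0,0,0,0,1],[0,0,0,0,0,0,1]]]'; python3 look.py w2
```

```text
t: 2.4
position: [577.1, 130.0, 55.0]
eef_rot: [0.573, 0.416, -0.414, -0.572]
contact_force: [0.6, 0.6, -0.1]
grip_width: 1.001
2.4 [577.1 130.   55. ] [[0.31, 0.003, -0.951], [0.951, 0.001, 0.31], [0.002, -1.0, -0.002]] [-0.14  0.59 -0.17  1.83  0.14  0.73  0.87]
```

View pics/w2.png

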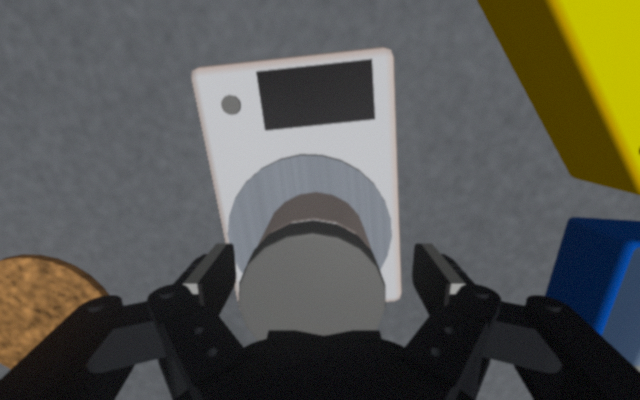

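Wrist view: the jar lid is at u≈312 and the finger centre is at u≈325, so the jar sits left of centre. I'll measure the offset in tool axes.

```bash
cat > tool.py <<'E'
# usage: tool.py npz ; objects in tool-frame (x jaw, z lateral), height band given in tool y behind TCP
import sys
from h import *
z=np.load(sys.argv[1]+".npz");q,pos=z["q"],z["pos"]
C=cloud("wrist",z["d"],{"position":pos,"eef_rot":q});R=Ro.from_quat(q).as_matrix()
zl,zh,rad=map(float,sys.argv[2:5])
L=(C-pos)@R
k=(C[...,2]>zl)&(C[...,2]<zh)&(np.hypot(L[...,0],L[...,2])<rad)&(abs(L[...,0])<41)
k&=cv2.filter2D(k.astype(np.uint8),-1,np.ones((3,3)))>=5
P=L[k];c,r=cv2.minEnclosingCircle(P[:,[0,2]].astype(np.float32))
rc=cv2.minAreaRect(P[:,[0,2]].astype(np.float32))
print(len(P),"tool x,z of circle",np.round(c,1),round(r,1),"xrange",P[:,0].min().round(1),P[:,0].max().round(1),"zrange",P[:,2].min().round(1),P[:,2].max().round(1))
print("world shift mm",(R@[c[0],0,c[1]]).round(1),"rect",np.round(rc[0],1),np.round(rc[1],1),round(rc[2],1), "h",C[k][:,2].mean().round(1))
E
python3 tool.py w2 93 112 50
```

```text
13034 tool x,z of circle [-4.1 -0.7] 28.5 xrange -32.0 23.7 zrange -18.8 27.7
world shift mm [-0.6 -4.1 -0. ] rect [-4.7  5.5] [56.1 44.2] 5.6 h 99.2
```

```bash
python3 -m handwheel '[[[-0.001,-0.007,0,0,0,0,1],[0,0,0,0,0,0,1],[0,0,0,0,0,0,-1],[0,0,0,0,0,0,-1],[0,0,0,0,0,0,-1],[0,0,0,0,0,0,-1],[0,0,0,0,0,0,-1],[0,0,0,0,0,0,-1]]]'; python3 -m handwheel '[[[0,0,0,0,0,0,-1],[0,0,0,0,0,0,-1],[0,0,0,0,0,0,-1]]]'
```

```text
t: 3.12
position: [575.7, 124.7, 53.7]
eef_rot: [0.573, 0.415, -0.415, -0.572]
contact_force: [-1.1, -0.2, 5.9]
grip_width: 0.652
t: 3.37
position: [575.7, 124.6, 53.7]
eef_rot: [0.573, 0.415, -0.415, -0.572]
contact_force: [-1.4, -0.8, 6.1]
grip_width: 0.65
```

```bash
python3 -m handwheel '[[[0,0,0.02,0,0,0,-1],[0,0,0.05,0,0,0,-1],[0,0,0.03,0,0,0,-1],[0.004,-0.02,0,0,0,0,-1],[0.006,-0.065,0,0,0,0,-1],[0.006,-0.065,0,0,0,0,-1],[0.006,-0.065,0,0,0,0,-1],[0.004,-0.065,0,0,0,0,-1],[0.002,-0.065,0,0,0,0,-1],[0,-0.026,0,0,0,0,-1]]]'; python3 -m handwheel '[[[0,0,0,0,0,0,-1],[0,0,0,0,0,0,-1],[0,0,0,0,0,0,-1]]]'; python3 look.py w3
```

```text
t: 4.2
position: [590.9, -106.9, 112.7]
eef_rot: [0.575, 0.412, -0.414, -0.573]
contact_force: [-0.2, -0.5, -1.1]
grip_width: 0.647
t: 4.45
position: [591.7, -97.0, 112.7]
eef_rot: [-0.572, -0.415, 0.415, 0.573]
contact_force: [-0.4, 0.6, -1.3]
grip_width: 0.649
4.45 [591.7 -97.  112.7] [[0.31, -0.001, -0.951], [0.951, 0.001, 0.31], [0.001, -1.0, 0.001]] [ 0.23  0.52 -0.15  1.78  0.1   0.85  1.29]
```

View pics/w3.png

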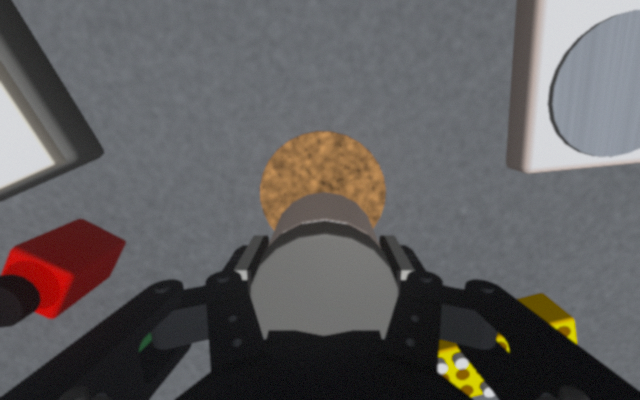

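Wrist view: the jar is held level, with the mat centred below it at u≈323. The red look-alike is off to the left at (60,265), and the empty pan is at the upper right.

```bash
cat > wm3.py <<'E'
exec(open("wm.py").read())
rep("mat",sel(592,-98,75,0,14,(s>70)&(h<25)));rep("pan",sel(577,122,60,36.5,46)); rep("stir",sel(457,-319,90,43,53))
E
python3 wm3.py w3
python3 -m handwheel '[[[0.001,-0.001,-0.02,0,0,0,-1],[0,0,-0.05,0,0,0,-1],[0,0,-0.05,0,0,0,-1],[0,0,-0.02,0,0,0,-1],[0,0,-0.008,0,0,0,-1],[0,0,-0.004,0,0,0,-1],[0,0,0,0,0,0,-1],[0,0,0,0,0,0,-1],[0,0,0,0,0,0,-1]]]'
```

```text
mat 7683 5.4 rect [580.9 -94.2] [109.3  85. ] 73.1 circ [593.1 -97.2] 55.4
pan 10468 39.5 rect [573.8 104.5] [59.3 92.9] 87.7 circ [574.9 121.4] 47.1
stir 3470 46.7 rect [ 496.8 -284.8] [ 38.6 112.6] 56.7 circ [ 493.2 -289.9] 57.5
t: 5.25
position: [594.1, -98.7, 23.4]
eef_rot: [0.573, 0.416, -0.414, -0.572]
contact_force: [0.3, -0.5, -1.4]
grip_width: 0.647
```

```bash
python3 -m handwheel '[[[0,0,-0.0025,0,0,0,-1],[0,0,0,0,0,0,-1],[0,0,0,0,0,0,-1]]]';python3 -m handwheel '[[[0,0,-0.0025,0,0,0,-1],[0,0,0,0,0,0,-1],[0,0,0,0,0,0,-1]]]'
```

```text
t: 5.5
position: [593.0, -98.7, 20.9]
eef_rot: [0.573, 0.415, -0.415, -0.572]
contact_force: [0.6, 0.7, -1.0]
grip_width: 0.65
t: 5.75
position: [593.1, -98.7, 19.7]
eef_rot: [0.573, 0.415, -0.415, -0.572]
contact_force: [-1.8, -0.0, 4.6]
grip_width: 0.648
```

```bash
python3 -m handwheel '[[[0,0,0,0,0,0,1],[0,0,0,0,0,0,1],[0,0,0,0,0,0,1],[0,0,0,0,0,0,1],[0,0,0,0,0,0,1],[0,0,0,0,0,0,1],[0,0,0.015,0,0,0,1],[0,0,0.03,0,0,0,1],[0,0,0.05,0,0,0,1]]]'; python3 -m handwheel '[[[0,0,0.065,0,0,0,1],[0,0,0.065,0,0,0,1],[0,0,0.065,0,0,0,1],[0,0,0.05,0,0,0,1],[0,0,0,0,0,0,1],[0,0,0,0,0,0,1]]]'; python3 look.py w4
cat > wm4.py <<'E'
exec(open("wm.py").read())
rep("jartop",sel(593,-98,50,58,75))
E
python3 wm4.py w4
```

```text
t: 6.5
position: [590.2, -98.2, 74.2]
eef_rot: [-0.571, -0.414, 0.417, 0.574]
contact_force: [-0.3, 0.7, 0.9]
grip_width: 1.0
t: 7.0
position: [594.4, -98.7, 226.3]
eef_rot: [0.574, 0.417, -0.414, -0.571]
contact_force: [0.1, 0.1, -0.3]
grip_width: 1.003
7.0 [594.4 -98.7 226.3] [[0.311, 0.006, -0.951], [0.951, -0.001, 0.311], [0.001, -1.0, -0.006]] [ 0.24  0.39 -0.16  1.69  0.07  1.06  1.32]
jartop 2244 65.3 rect [593.6 -99. ] [55.6 55.5] 73.0 circ [594.2 -98.5] 28.4
```

```bash
python3 -m handwheel '[[[-0.005,0.03,0,0,0,0,1],[-0.01,0.065,0,0,0,0,1],[-0.01,0.065,0,0,0,0,1],[-0.01,0.065,0,0,0,0,1],[-0.01,0.065,0,0,0,0,1],[-0.01,0.065,0,0,0,0,1],[-0.01,0.065,0,0,0,0,1],[-0.01,0.065,0,0,0,0,1],[-0.01,0.065,0,0,0,0,1],[-0.01,0.065,0,0,0,0,1]]]'; python3 -m handwheel '[[[-0.01,0.06,0,0,0,0,1],[-0.006,0.033,0,0,0,0,1],[0,0,0,0,0,0,1],[0,0,0,0,0,0,1],[0,0,0,0,0,0,1],[0,0,0,0,0,0,1]]]'; python3 look.py w5; python3 tool.py w5 130 150 60
cat > wm5.py <<'E'
exec(open("wm.py").read())
rep("tubetop",sel(527,326,50,130,150));rep("rack",sel(524,325,110,43,57,(s>110)&(h<35)))
E
python3 wm5.py w5
```

```text
t: 7.88
position: [533.9, 271.6, 221.0]
eef_rot: [-0.572, -0.414, 0.416, 0.573]
contact_force: [-0.0, -0.1, 0.5]
grip_width: 0.999
t: 8.38
position: [526.5, 323.9, 221.9]
eef_rot: [0.573, 0.414, -0.415, -0.573]
contact_force: [0.4, -0.3, -0.1]
grip_width: 1.001
8.3833 [526.5 323.9 221.9] [[0.313, -0.001, -0.95], [0.95, -0.002, 0.313], [-0.002, -1.0, 0.001]] [-0.36  0.44 -0.31  1.65  0.15  1.08  0.54]
1405 tool x,z of circle [3.7 1. ] 16.8 xrange -12.7 19.9 zrange -15.8 17.5
world shift mm [ 0.2  3.8 -0. ] rect [3.6 0.9] [33.3 32.5] 89.0 h 139.1
tubetop 1405 139.1 rect [526.8 327.5] [32.6 33.3] 70.8 circ [526.7 327.5] 16.8
rack 10729 49.4 rect [523.2 326.6] [135.8 112. ] 18.8 circ [522.3 326.4] 85.3
```

View pics/w5.png

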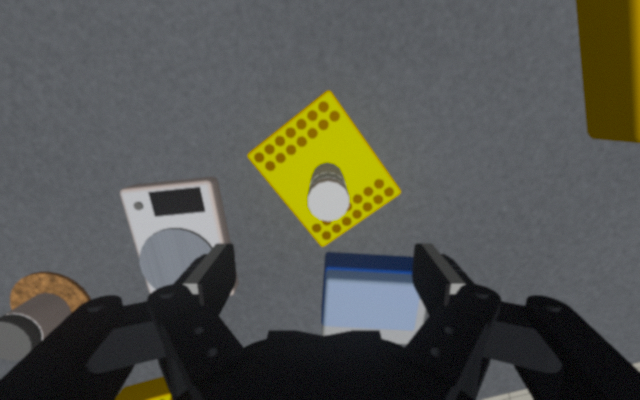

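Wrist view: the tube cap is at (328,200) on the deck, and the rack spans (248–400, 92–247). The tube is 3.8 mm to +y of the tool.

```bash
python3 -m handwheel '[[[0,0.003,-0.03,0,0,0,1],[0,0.003,-0.06,0,0,0,1],[0,0,-0.06,0,0,0,1],[0,0,-0.05,0,0,0,1],[0,0,-0.037,0,0,0,1],[0,0,0,0,0,0,1],[0,0,0,0,0,0,1],[0,0,0,0,0,0,1]]]'; python3 look.py w6;python3 tool.py w6 130 150 60
```

```text
t: 9.1
position: [527.5, 329.8, 82.2]
eef_rot: [0.573, 0.416, -0.414, -0.573]
contact_force: [0.2, 1.1, -0.8]
grip_width: 1.0
9.1 [527.5 329.8  82.2] [[0.312, 0.002, -0.95], [0.95, 0.001, 0.312], [0.002, -1.0, -0.001]] [-0.39  0.61 -0.28  1.74  0.22  0.82  0.48]
5607 tool x,z of circle [-0.  11.5] 41.0 xrange -41.0 41.0 zrange -5.5 17.6
world shift mm [-10.9   3.6  -0. ] rect [-0.3  6. ] [22.9 81.8] 86.6 h 138.6
```

```bash
python3 tool.py w6 130 150 26
```

```text
5405 tool x,z of circle [-2.5  0.5] 17.1 xrange -18.8 14.3 zrange -5.5 17.6
world shift mm [-1.3 -2.2 -0. ] rect [-2.   6.1] [22.9 33.3] 86.6 h 138.4
```

```bash
python3 -m handwheel '[[[-0.001,-0.0037,0,0,0,0,1],[0,0,0,0,0,0,1],[0,0,0,0,0,0,-1],[0,0,0,0,0,0,-1],[0,0,0,0,0,0,-1],[0,0,0,0,0,0,-1],[0,0,0,0,0,0,-1],[0,0,0,0,0,0,-1],[0,0,0,0,0,0,-1],[0,0,0,0,0,0,-1]]]'; python3 -m handwheel '[[[0,0,0,0,0,0,-1],[0,0,0,0,0,0,-1],[0,0,0,0,0,0,-1]]]'
```

```text
t: 9.98
position: [525.7, 327.8, 81.0]
eef_rot: [0.572, 0.415, -0.415, -0.572]
contact_force: [-0.2, -0.2, 4.0]
grip_width: 0.384
t: 10.23
position: [525.7, 327.8, 81.0]
eef_rot: [0.572, 0.415, -0.415, -0.572]
contact_force: [0.1, -0.1, 4.4]
grip_width: 0.387
```

```bash
python3 -m handwheel '[[[0,0,0.02,0,0,0,-1],[0,0,0.05,0,0,0,-1],[0,0,0.03,0,0,0,-1],[0.006,-0.024,0,0,0,0,-1],[0.012,-0.05,0,0,0,0,-1],[0.014,-0.06,0,0,0,0,-1],[0.014,-0.06,0,0,0,0,-1],[0.014,-0.06,0,0,0,0,-1],[0.012,-0.05,0,0,0,0,-1],[0.008,-0.03,0,0,0,0,-1]]]'; python3 -m handwheel '[[[0.002,-0.0095,0,0,0,0,-1],[0,0,0,0,0,0,-1],[0,0,0,0,0,0,-1],[0,0,0,0,0,0,-1],[0,0,0,0,0,0,-1]]]'; python3 look.py w7; python3 tool.py w7 185 215 26
cat > wm7.py <<'E'
exec(open("wm.py").read())
rep("pan",sel(575,122,60,36.5,46)); rep("bal",sel(556,125,110,25,36))
E
python3 wm7.py w7
```

```text
t: 11.07
position: [573.6, 120.7, 139.9]
eef_rot: [0.574, 0.413, -0.415, -0.573]
contact_force: [0.0, -0.8, -1.0]
grip_width: 0.38
t: 11.48
position: [574.0, 123.9, 140.6]
eef_rot: [-0.571, -0.416, 0.416, 0.572]
contact_force: [0.1, 0.1, -0.7]
grip_width: 0.385
11.4833 [574.  123.9 140.6] [[0.307, -0.001, -0.952], [0.952, 0.001, 0.307], [0.001, -1.0, 0.001]] [-0.05  0.47 -0.27  1.8   0.15  0.89  0.87]
7563 tool x,z of circle [-0. 11.] 23.5 xrange -23.5 23.5 zrange -4.5 17.7
world shift mm [-10.4   3.4   0. ] rect [-0.   6.6] [22.1 46.9] 89.9 h 199.0
pan 7014 39.4 rect [569.3 124.4] [93.2 81.3] 71.1 circ [575.  122.7] 46.9
bal 11289 29.6 rect [553.2 127.3] [108.7 150.2] 77.6 circ [554.1 128.5] 90.8
```

View pics/w7.png

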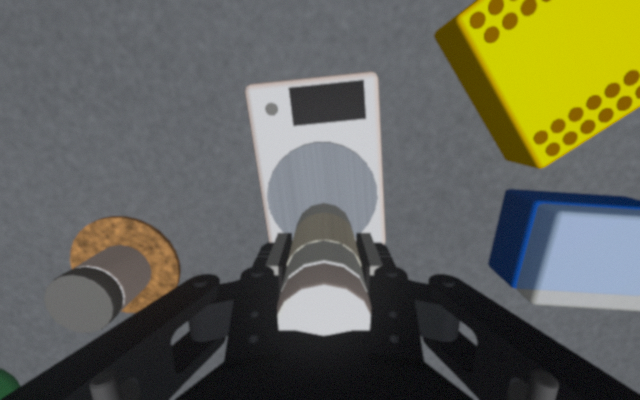

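Wrist view: the tube is held upright at (323,270) and the pan is centred below it at (322,190). The jar stands on the mat at left (120,270).

```bash
python3 -m handwheel '[[[0.0005,-0.0005,-0.03,0,0,0,-1],[0,0,-0.045,0,0,0,-1],[0,0,-0.025,0,0,0,-1],[0,0,-0.008,0,0,0,-1],[0,0,-0.003,0,0,0,-1],[0,0,0,0,0,0,-1],[0,0,0,0,0,0,-1],[0,0,0,0,0,0,-1]]]'; python3 -m handwheel '[[[0,0,-0.0025,0,0,0,-1],[0,0,0,0,0,0,-1],[0,0,0,0,0,0,-1]]]';python3 -m handwheel '[[[0,0,-0.0025,0,0,0,-1],[0,0,0,0,0,0,-1],[0,0,0,0,0,0,-1]]]'
```

```text
t: 12.2
position: [576.1, 121.7, 75.4]
eef_rot: [0.573, 0.416, -0.415, -0.572]
contact_force: [1.0, -0.2, -1.3]
grip_width: 0.384
t: 12.45
position: [575.3, 121.2, 73.0]
eef_rot: [0.573, 0.415, -0.415, -0.572]
contact_force: [-0.6, 0.1, -0.9]
grip_width: 0.38
t: 12.7
position: [575.0, 121.2, 71.0]
eef_rot: [-0.572, -0.415, 0.415, 0.572]
contact_force: [0.8, -0.3, -1.0]
grip_width: 0.387
```

```bash
python3 -m handwheel '[[[0,0,-0.0015,0,0,0,-1],[0,0,0,0,0,0,-1],[0,0,0,0,0,0,-1]]]';python3 -m handwheel '[[[0,0,-0.0015,0,0,0,-1],[0,0,0,0,0,0,-1],[0,0,0,0,0,0,-1]]]'
```

```text
t: 12.95
position: [575.1, 121.2, 71.0]
eef_rot: [0.572, 0.415, -0.415, -0.572]
contact_force: [-2.4, 0.1, 6.6]
grip_width: 0.383
t: 13.2
position: [575.1, 121.2, 71.0]
eef_rot: [0.573, 0.415, -0.415, -0.572]
contact_force: [-5.2, -2.0, 12.5]
grip_width: 0.382
```

```bash
python3 -m handwheel '[[[0,0,0.002,0,0,0,-1],[0,0,0,0,0,0,1],[0,0,0,0,0,0,1],[0,0,0,0,0,0,1],[0,0,0,0,0,0,1],[0,0,0,0,0,0,1],[0,0,0,0,0,0,1],[0,0,0,0,0,0,1],[0,0,0.02,0,0,0,1],[0,0,0.04,0,0,0,1]]]'; python3 -m handwheel '[[[0,0,0.065,0,0,0,1],[0,0,0.065,0,0,0,1],[0,0,0.065,0,0,0,1],[0,0,0.01,0,0,0,1],[0,0,0,0,0,0,1],[0,0,0,0,0,0,1]]]'; python3 look.py w8;  cat > wm8.py <<'E'
exec(open("wm.py").read())
rep("tubetop",sel(575,122,40,120,140))
E
python3 wm8.py w8
```

```text
t: 14.03
position: [572.5, 120.6, 104.6]
eef_rot: [-0.571, -0.413, 0.417, 0.573]
contact_force: [-0.8, -0.6, -0.0]
grip_width: 0.998
t: 14.53
position: [575.0, 121.2, 230.2]
eef_rot: [0.573, 0.416, -0.415, -0.572]
contact_force: [-0.0, -1.1, -1.2]
grip_width: 0.998
14.5333 [575.  121.2 230.2] [[0.311, 0.001, -0.951], [0.951, -0.0, 0.311], [0.0, -1.0, -0.001]] [-0.03  0.37 -0.28  1.72  0.12  1.07  0.9 ]
tubetop 1209 129.0 rect [576.6 121.2] [31.7 33.5] 72.8 circ [576.6 121.3] 16.8
```

```bash
python3 -m handwheel '[[[-0.017,-0.061,0,0,0,0,1],[-0.017,-0.061,0,0,0,0,1],[-0.017,-0.061,0,0,0,0,1],[-0.017,-0.061,0,0,0,0,1],[-0.017,-0.061,0,0,0,0,1],[-0.017,-0.061,0,0,0,0,1],[-0.017,-0.061,0,0,0,0,1],[-0.017,-0.061,0,0,0,0,1],[-0.017,-0.061,0,0,0,0,1],[-0.017,-0.061,0,0,0,0,1]]]'; python3 -m handwheel '[[[-0.017,-0.061,0,0,0,0,1],[-0.017,-0.061,0,0,0,0,1],[-0.002,-0.003,0,0,0,0,1],[0,0,0,0,0,0,1],[0,0,0,0,0,0,1],[0,0,0,0,0,0,1]]]'; python3 look.py w9;  cat > wm9.py <<'E'
exec(open("wm.py").read())
rep("cap",sel(452,-319,40,126,145));rep("plate",sel(457,-319,90,43,53,(s<40)&(v>110)));rep("shoulder",sel(452,-319,45,104,118)); rep("body",sel(452,-319,45,60,118))
E
python3 wm9.py w9
```

```text
t: 15.42
position: [470.8, -245.8, 227.3]
eef_rot: [-0.571, -0.414, 0.416, 0.574]
contact_force: [0.5, 0.1, -0.1]
grip_width: 1.001
t: 15.92
position: [451.6, -317.6, 228.2]
eef_rot: [-0.571, -0.416, 0.416, 0.573]
contact_force: [1.1, 1.1, 0.0]
grip_width: 0.994
15.9167 [ 451.6 -317.6  228.2] [[0.308, -0.002, -0.951], [0.951, 0.002, 0.308], [0.002, -1.0, 0.002]] [ 0.61  0.3  -0.06  1.81  0.02  1.03  1.81]
cap 1221 135.1 rect [ 449.1 -318.7] [32.1 32.1] 52.9 circ [ 449.1 -318.8] 16.4
plate 4993 47.4 rect [ 456.4 -318.9] [100.3 100.3] 4.4 circ [ 456.1 -319.2] 69.2
shoulder 1242 111.2 rect [ 449.4 -318.9] [46.  46.3] 39.5 circ [ 449.  -319.1] 30.3
body 1546 105.8 rect [ 449.4 -319. ] [46.  46.3] 39.4 circ [ 449.2 -318.8] 30.6
```

View pics/w9.png

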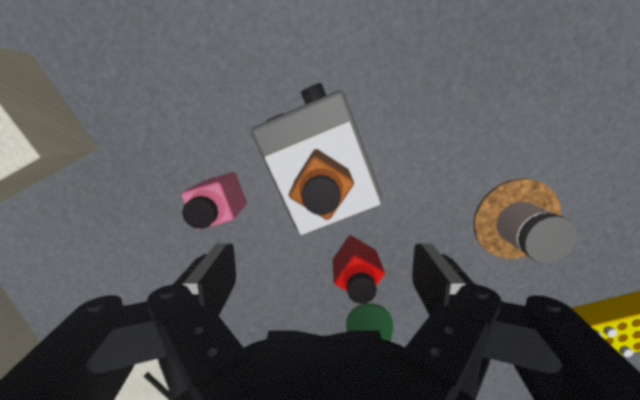

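Wrist view, candidates of this shape: amber at (321,192) on the white plate, red at (358,268) and pink at (213,205), both on the bench. The amber one on the stirrer fits. I'll confirm it in a crop.

```bash
python3 -c "
import cv2;p=cv2.imread('pics/w9.png')[70:310,160:420];cv2.imwrite('pics/crop.png',cv2.resize(p,None,fx=2.3,fy=2.3,interpolation=cv2.INTER_CUBIC))"
python3 -m handwheel '[[[-0.0035,0.0015,0,0,0,-0.072,1],[0,0,0,0,0,-0.072,1],[0,0,0,0,0,-0.072,1],[0,0,0,0,0,-0.072,1],[0,0,0,0,0,-0.072,1],[0,0,0,0,0,0,1],[0,0,0,0,0,0,1],[0,0,0,0,0,0,1]]]'; python3 look.py w10; python3 wm9.py w10; python3 tool.py w10 126 145 30;python3 tool.py w10 104 118 40
```

```text
t: 16.63
position: [449.8, -317.9, 229.5]
eef_rot: [-0.665, -0.241, 0.241, 0.665]
contact_force: [0.7, -0.3, 0.7]
grip_width: 1.005
16.6333 [ 449.8 -317.9  229.5] [[0.768, -0.0, -0.64], [0.64, 0.0, 0.768], [0.0, -1.0, 0.0]] [ 0.54  0.29  0.03  1.82 -0.01  1.03  1.27]
cap 1196 135.1 rect [ 449.  -318.7] [32. 32.] 75.6 circ [ 449.1 -318.8] 16.4
plate 4946 47.4 rect [ 456.3 -318.7] [100.3 100.3] 4.8 circ [ 455.4 -318.7] 69.1
shoulder 1234 111.2 rect [ 449.  -318.4] [45.7 45. ] 39.1 circ [ 449.4 -318.6] 30.1
body 1536 105.8 rect [ 449.  -318.4] [45.7 45. ] 39.1 circ [ 449.1 -318.3] 30.4
1196 tool x,z of circle [-1.2 -0.3] 16.4 xrange -17.3 15.2 zrange -16.3 15.6
world shift mm [-0.7 -1.  -0. ] rect [-1.2 -0.1] [32. 32.] 35.8 h 135.1
1234 tool x,z of circle [-0.8 -0.3] 30.1 xrange -24.1 21.9 zrange -22.7 22.5
world shift mm [-0.4 -0.7 -0. ] rect [-1.   0.1] [45.  45.7] 89.3 h 111.2
```

View pics/crop.png

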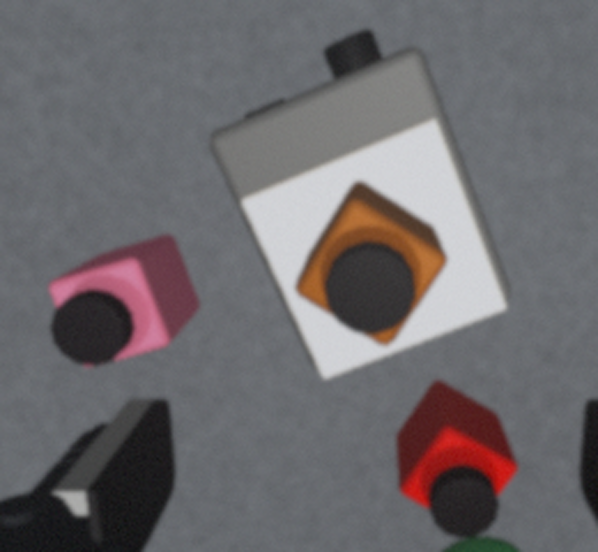

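The crop confirms it: the amber bottle (370,265) on the white plate is the one, and the pink and red ones stand on the bench.

```bash
python3 -m handwheel '[[[-0.0005,-0.001,-0.03,0,0,0,1],[0,0,-0.06,0,0,0,1],[0,0,-0.06,0,0,0,1],[0,0,-0.055,0,0,0,1],[0,0,-0.035,0,0,0,1],[0,0,-0.0185,0,0,0,1],[0,0,0,0,0,0,1],[0,0,0,0,0,0,1],[0,0,0,0,0,0,1],[0,0,0,0,0,0,1]]]'; python3 look.py w11; python3 tool.py w11 126 145 26
```

```text
t: 17.52
position: [450.4, -320.4, 76.3]
eef_rot: [0.666, 0.24, -0.238, -0.665]
contact_force: [0.3, -0.7, -0.3]
grip_width: 0.997
17.5167 [ 450.4 -320.4   76.3] [[0.771, 0.003, -0.636], [0.636, -0.002, 0.771], [0.001, -1.0, -0.003]] [ 0.55  0.5   0.03  1.93 -0.02  0.71  1.28]
5356 tool x,z of circle [-0.1  2.9] 16.3 xrange -16.4 16.0 zrange -3.3 18.9
world shift mm [-2.   2.2 -0. ] rect [0.8 7.5] [22.  32.1] 81.5 h 134.3
```

```bash
python3 -m handwheel '[[[-0.0025,0.003,0,0,0,0,1],[0,0,0,0,0,0,1],[0,0,0,0,0,0,-1],[0,0,0,0,0,0,-1],[0,0,0,0,0,0,-1],[0,0,0,0,0,0,-1],[0,0,0,0,0,0,-1],[0,0,0,0,0,0,-1],[0,0,0,0,0,0,-1],[0,0,0,0,0,0,-1]]]'; python3 -m handwheel '[[[0,0,0,0,0,0,-1],[0,0,0,0,0,0,-1],[0,0,0,0,0,0,-1]]]'
```

```text
t: 18.4
position: [447.7, -317.9, 74.7]
eef_rot: [0.666, 0.239, -0.239, -0.665]
contact_force: [-0.4, 0.1, 4.1]
grip_width: 0.531
t: 18.65
position: [447.7, -317.9, 74.7]
eef_rot: [0.666, 0.239, -0.239, -0.665]
contact_force: [-0.2, -1.3, 4.8]
grip_width: 0.527
```

```bash
python3 -m handwheel '[[[0,0,0.02,0,0,0,-1],[0,0,0.05,0,0,0,-1],[0,0,0.06,0,0,0,-1],[0,0,0.055,0,0,0,-1],[0.003,0.03,0,0,0,0,-1],[0.007,0.06,0,0,0,0,-1],[0.007,0.06,0,0,0,0,-1],[0.007,0.06,0,0,0,0,-1],[0.007,0.06,0,0,0,0,-1],[0.007,0.06,0,0,0,0,-1]]]'
python3 -m handwheel '[[[0.007,0.06,0,0,0,0,-1],[0.007,0.06,0,0,0,0,-1],[0.007,0.06,0,0,0,0,-1],[0.007,0.06,0,0,0,0,-1],[0.007,0.06,0,0,0,0,-1],[0.007,0.06,0,0,0,0,-1],[0.007,0.06,0,0,0,0,-1],[0.007,0.06,0,0,0,0,-1],[0.007,0.06,0,0,0,0,-1],[0.007,0.06,0,0,0,0,-1]]]'
python3 -m handwheel '[[[0.007,0.06,0,0,0,0,-1],[0.007,0.06,0,0,0,0,-1],[0.004,0.024,0,0,0,0,-1],[0,0,0,0,0,0,-1],[0,0,0,0,0,0,-1],[0,0,0,0,0,0,-1],[0,0,0,0,0,0,-1]]]'; python3 look.py w12; python3 tool.py w12 238 262 26
cat > wm12.py <<'E'
exec(open("wm.py").read())
rep("rack",sel(524,325,110,43,57,(s>110)&(h<35)&(h>20)))
E
python3 wm12.py w12
```

```text
t: 19.48
position: [469.4, -117.7, 185.4]
eef_rot: [-0.665, -0.239, 0.239, 0.666]
contact_force: [0.5, 0.7, -1.5]
grip_width: 0.531
t: 20.32
position: [511.4, 241.8, 185.2]
eef_rot: [0.666, 0.238, -0.24, -0.665]
contact_force: [0.7, -0.4, -2.5]
grip_width: 0.529
t: 20.9
position: [523.3, 324.4, 185.1]
eef_rot: [0.666, 0.238, -0.239, -0.665]
contact_force: [-0.4, -0.2, -2.7]
grip_width: 0.529
20.9 [523.3 324.4 185.1] [[0.773, -0.001, -0.634], [0.634, -0.002, 0.773], [-0.002, -1.0, -0.001]] [-0.4   0.47 -0.26  1.69  0.14  1.01 -0.03]
5676 tool x,z of circle [ 0.  11.6] 23.2 xrange -23.2 23.3 zrange -2.3 17.9
world shift mm [-7.3  9.  -0. ] rect [0.  7.7] [46.5 20.2] 0.2 h 248.5
rack 12012 49.4 rect [522.9 327. ] [136.2 111.1] 18.8 circ [522.1 326.9] 85.6
```

View pics/w12.png

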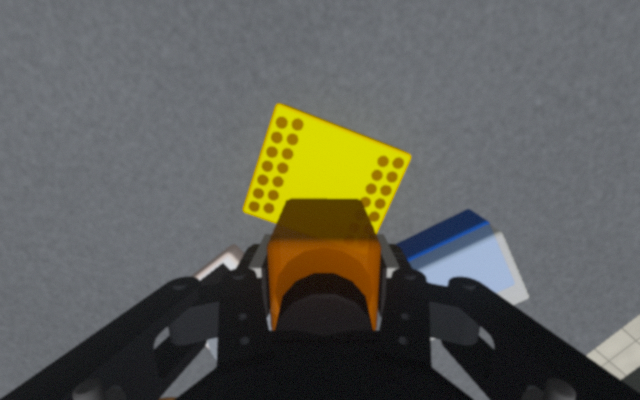

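Wrist view: the bottle is held upright at (323,270) over the rack, whose corners are at (277,103), (411,155) and (245,212). It's pointing at the deck centre.

```bash
python3 -m handwheel '[[[0,0,-0.03,0,0,0,-1],[0,0,-0.06,0,0,0,-1],[0,0,-0.05,0,0,0,-1],[0,0,-0.025,0,0,0,-1],[0,0,-0.01,0,0,0,-1],[0,0,0,0,0,0,-1],[0,0,0,0,0,0,-1],[0,0,0,0,0,0,-1],[0,0,0,0,0,0,-1]]]'; python3 -m handwheel '[[[0,0,-0.003,0,0,0,-1],[0,0,0,0,0,0,-1],[0,0,0,0,0,0,-1]]]';python3 -m handwheel '[[[0,0,-0.002,0,0,0,-1],[0,0,0,0,0,0,-1],[0,0,0,0,0,0,-1]]]'
```

```text
t: 21.7
position: [524.4, 327.4, 82.3]
eef_rot: [-0.665, -0.24, 0.238, 0.666]
contact_force: [1.3, -0.3, -1.8]
grip_width: 0.529
t: 21.95
position: [523.3, 326.8, 79.0]
eef_rot: [-0.665, -0.239, 0.239, 0.666]
contact_force: [-0.2, -0.2, -2.6]
grip_width: 0.532
t: 22.2
position: [523.0, 326.7, 77.3]
eef_rot: [0.665, 0.239, -0.239, -0.665]
contact_force: [0.6, 0.1, -2.6]
grip_width: 0.532
```

```bash
python3 -m handwheel '[[[0,0,-0.0017,0,0,0,-1],[0,0,0,0,0,0,-1],[0,0,0,0,0,0,-1]]]';python3 -m handwheel '[[[0,0,-0.0012,0,0,0,-1],[0,0,0,0,0,0,-1],[0,0,0,0,0,0,-1]]]'
```

```text
t: 22.45
position: [523.2, 326.9, 76.7]
eef_rot: [-0.665, -0.239, 0.239, 0.666]
contact_force: [-0.2, -1.0, 2.0]
grip_width: 0.53
t: 22.7
position: [523.2, 326.8, 76.7]
eef_rot: [0.666, 0.239, -0.239, -0.665]
contact_force: [-3.3, -1.4, 7.1]
grip_width: 0.525
```

```bash
python3 -m handwheel '[[[0,0,0.0017,0,0,0,-1],[0,0,0,0,0,0,1],[0,0,0,0,0,0,1],[0,0,0,0,0,0,1],[0,0,0,0,0,0,1],[0,0,0,0,0,0,1],[0,0,0,0,0,0,1],[0,0,0,0,0,0,1],[0,0,0.02,0,0,0,1],[0,0,0.04,0,0,0,1]]]'; python3 -m handwheel '[[[0,0,0.065,0,0,0,1],[0,0,0.065,0,0,0,1],[0,0,0.065,0,0,0,1],[0,0,0,0,0,0,1],[0,0,0,0,0,0,1],[0,0,0,0,0,0,1]]]'; python3 look.py w13;  cat > wm13.py <<'E'
exec(open("wm.py").read())
rep("cap",sel(523,326,40,128,146));rep("shoulder",sel(523,326,45,106,120)); 
E
python3 wm13.py w13
```

```text
t: 23.53
position: [521.0, 325.3, 110.6]
eef_rot: [0.666, 0.237, -0.241, -0.665]
contact_force: [0.2, 0.7, 0.2]
grip_width: 1.001
t: 24.03
position: [523.1, 326.6, 230.3]
eef_rot: [0.666, 0.239, -0.239, -0.665]
contact_force: [-0.3, -0.2, 0.1]
grip_width: 1.0
24.0333 [523.1 326.6 230.3] [[0.772, 0.001, -0.636], [0.636, 0.0, 0.772], [0.001, -1.0, -0.0]] [-0.39  0.42 -0.27  1.65  0.13  1.09 -0.01]
cap 1212 137.0 rect [524.7 325.7] [32.4 31.7] 14.2 circ [524.9 325.5] 16.4
shoulder 1231 113.2 rect [524.7 326. ] [45.7 45. ] 39.1 circ [525.1 325.8] 30.1
```

```bash
python3 -m handwheel '[[[0.006,-0.03,0,0,0,0,1],[0.01,-0.062,0,0,0,0,1],[0.01,-0.062,0,0,0,0,1],[0.01,-0.062,0,0,0,0,1],[0.01,-0.062,0,0,0,0,1],[0.01,-0.062,0,0,0,0,1],[0.01,-0.062,0,0,0,0,1],[0.01,-0.062,0,0,0,0,1],[0.01,-0.062,0,0,0,0,1],[0.01,-0.062,0,0,0,0,1]]]'; python3 -m handwheel '[[[0.01,-0.062,0,0,0,0,1],[0.01,-0.0505,0,0,0,0,1],[0.002,-0.008,0,0,0,0,1],[0,0,0,0,0,0,1],[0,0,0,0,0,0,1],[0,0,0,0,0,0,1],[0,0,0,0,0,0,1],[0,0,0,0,0,0,1]]]'; python3 look.py w14; python3 wm4.py w14; python3 tool.py w14 58 75 60
```

```text
t: 24.92
position: [579.4, -28.0, 227.8]
eef_rot: [-0.665, -0.238, 0.24, 0.666]
contact_force: [0.4, -0.7, -0.3]
grip_width: 0.996
t: 25.58
position: [593.8, -96.4, 229.5]
eef_rot: [-0.665, -0.24, 0.24, 0.665]
contact_force: [-0.4, 0.7, -0.1]
grip_width: 0.999
25.5833 [593.8 -96.4 229.5] [[0.77, -0.0, -0.638], [0.638, 0.001, 0.77], [0.0, -1.0, 0.001]] [ 0.2   0.39 -0.11  1.69  0.05  1.07  0.77]
jartop 2192 65.3 rect [594.2 -98.2] [55.3 56.1] 38.1 circ [594.1 -98.8] 28.6
2192 tool x,z of circle [-1.3 -2.2] 28.6 xrange -28.7 26.7 zrange -29.9 26.2
world shift mm [ 0.3 -2.5 -0. ] rect [-0.9 -1.8] [56.1 55.3] 88.4 h 65.3
```

```bash
python3 -m handwheel '[[[0,0,-0.03,0,0,0,1],[0,0,-0.06,0,0,0,1],[0,0,-0.06,0,0,0,1],[0,0,-0.06,0,0,0,1],[0,0,-0.06,0,0,0,1],[0,0,-0.05,0,0,0,1],[0,0,-0.0275,0,0,0,1],[0,0,0,0,0,0,1],[0,0,0,0,0,0,1],[0,0,0,0,0,0,1]]]'; python3 -m handwheel '[[[0,0,0,0,0,0,1],[0,0,0,0,0,0,1]]]';python3 look.py w15; python3 tool.py w15 59 76 60
```

```text
t: 26.47
position: [595.3, -98.1, 22.6]
eef_rot: [0.666, 0.24, -0.238, -0.665]
contact_force: [0.3, -0.5, 0.4]
grip_width: 1.001
t: 26.63
position: [595.5, -98.4, 23.2]
eef_rot: [0.666, 0.24, -0.238, -0.665]
contact_force: [0.1, 1.2, 0.6]
grip_width: 1.0
26.6333 [595.5 -98.4  23.2] [[0.771, 0.003, -0.636], [0.636, -0.0, 0.771], [0.002, -1.0, -0.003]] [ 0.19  0.65 -0.09  1.81  0.09  0.68  0.74]
13454 tool x,z of circle [-1.1  1.1] 28.5 xrange -29.2 27.3 zrange -18.1 29.4
world shift mm [-1.6  0.2 -0. ] rect [-0.9  5.6] [47.5 56.5] 89.2 h 65.2
```

```bash
python3 -m handwheel '[[[-0.0025,0,-0.003,0,0,0,1],[0,0,0,0,0,0,1],[0,0,0,0,0,0,-1],[0,0,0,0,0,0,-1],[0,0,0,0,0,0,-1],[0,0,0,0,0,0,-1],[0,0,0,0,0,0,-1],[0,0,0,0,0,0,-1],[0,0,0,0,0,0,-1],[0,0,0,0,0,0,-1]]]'; python3 -m handwheel '[[[0,0,0,0,0,0,-1],[0,0,0,0,0,0,-1]]]'
```

```text
t: 27.52
position: [592.6, -98.4, 19.7]
eef_rot: [0.666, 0.239, -0.239, -0.665]
contact_force: [-1.6, -0.2, 5.0]
grip_width: 0.648
t: 27.68
position: [592.6, -98.4, 19.8]
eef_rot: [0.666, 0.239, -0.239, -0.665]
contact_force: [-2.2, 0.5, 5.4]
grip_width: 0.648
```

```bash
python3 -m handwheel '[[[0,0,0.02,0,0,0,-1],[0,0,0.05,0,0,0,-1],[0,0,0.06,0,0,0,-1],[0,0,0.045,0,0,0,-1],[-0.0143,-0.0225,0,0,0,0,-1],[-0.033,-0.053,0,0,0,0,-1],[-0.035,-0.057,0,0,0,0,-1],[-0.035,-0.057,0,0,0,0,-1],[-0.035,-0.057,0,0,0,0,-1],[-0.035,-0.057,0,0,0,0,-1]]]'
python3 -m handwheel '[[[-0.03,-0.048,0,0,0,0,-1],[-0.01,-0.016,0,0,0,0,-1],[0,0,0,0,0,0,-1],[0,0,0,0,0,0,-1],[0,0,0,0,0,0,-1],[0,0,0,0,0,0,-1],[0,0,0,0,0,0,-1]]]'; python3 look.py w16; python3 tool.py w16 160 178 32; python3 wm9.py w16
```

```text
t: 28.52
position: [478.7, -281.7, 124.8]
eef_rot: [0.665, 0.239, -0.239, -0.665]
contact_force: [0.6, -0.1, -1.6]
grip_width: 0.652
t: 29.1
position: [457.2, -317.0, 124.4]
eef_rot: [-0.665, -0.24, 0.24, 0.665]
contact_force: [0.1, 0.2, -0.9]
grip_width: 0.652
29.1 [ 457.2 -317.   124.4] [[0.77, 0.0, -0.639], [0.639, 0.001, 0.77], [0.001, -1.0, 0.0]] [ 0.6   0.43 -0.05  1.89  0.03  0.82  1.22]
13589 tool x,z of circle [0.1 3.9] 31.2 xrange -30.8 31.2 zrange -16.0 27.6
world shift mm [-2.4  3.1  0. ] rect [0.2 5.8] [62.  43.6] 0.0 h 169.4
cap 1770 137.1 rect [ 447.5 -304.3] [82.6 22.2] 39.9 circ [ 453.6 -311.6] 41.3
plate 9842 47.4 rect [ 456.  -318.5] [99.7 99.5] 4.5 circ [ 455.4 -318. ] 69.3
shoulder 210 114.9 rect [ 442.4 -300.4] [40.5  8.9] 42.9 circ [ 445.5 -303.7] 20.3
body 210 114.9 rect [ 442.4 -300.4] [40.5  8.9] 42.9 circ [ 445.5 -303.7] 20.3
```

View pics/w16.png

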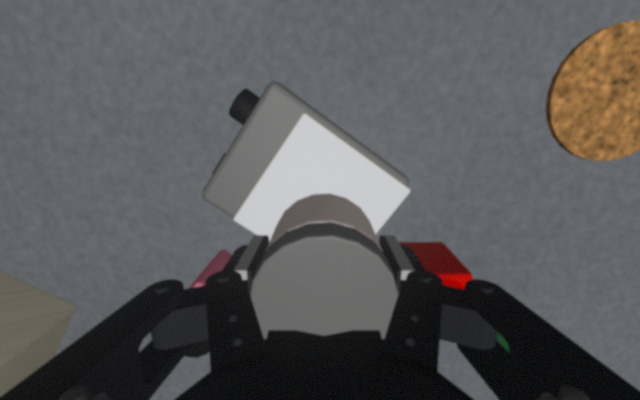

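Wrist view: the jar is held level at (323,265) over the white plate, whose corners are at (304,115), (410,185) and (235,215). I'll lower it.

```bash
python3 -m handwheel '[[[0,0,-0.03,0,0,0,-1],[0,0,-0.04,0,0,0,-1],[0,0,-0.02,0,0,0,-1],[0,0,-0.008,0,0,0,-1],[0,0,0,0,0,0,-1],[0,0,0,0,0,0,-1],[0,0,0,0,0,0,-1],[0,0,0,0,0,0,-1]]]'; python3 -m handwheel '[[[0,0,-0.0035,0,0,0,-1],[0,0,0,0,0,0,-1],[0,0,0,0,0,0,-1]]]';python3 -m handwheel '[[[0,0,-0.002,0,0,0,-1],[0,0,0,0,0,0,-1],[0,0,0,0,0,0,-1]]]'
```

```text
t: 29.82
position: [456.9, -319.3, 66.7]
eef_rot: [0.666, 0.239, -0.239, -0.665]
contact_force: [0.3, 0.6, -1.9]
grip_width: 0.651
t: 30.07
position: [456.1, -318.9, 63.7]
eef_rot: [0.666, 0.239, -0.239, -0.665]
contact_force: [0.6, -0.0, -0.6]
grip_width: 0.648
t: 30.32
position: [456.0, -318.8, 62.2]
eef_rot: [-0.665, -0.239, 0.239, 0.666]
contact_force: [-0.4, -0.6, -1.5]
grip_width: 0.649
```

```bash
python3 -m handwheel '[[[0,0,-0.0012,0,0,0,-1],[0,0,0,0,0,0,-1],[0,0,0,0,0,0,-1]]]';python3 -m handwheel '[[[0,0,-0.0012,0,0,0,-1],[0,0,0,0,0,0,-1],[0,0,0,0,0,0,-1]]]'
```

```text
t: 30.57
position: [456.1, -318.9, 61.8]
eef_rot: [0.666, 0.239, -0.239, -0.665]
contact_force: [-0.6, 0.8, 2.9]
grip_width: 0.649
t: 30.82
position: [456.1, -318.9, 61.7]
eef_rot: [0.666, 0.239, -0.239, -0.665]
contact_force: [-2.5, 2.1, 9.2]
grip_width: 0.653
```

```bash
python3 -m handwheel '[[[0,0,0.0017,0,0,0,-1],[0,0,0,0,0,0,1],[0,0,0,0,0,0,1],[0,0,0,0,0,0,1],[0,0,0,0,0,0,1],[0,0,0,0,0,0,1],[0,0,0,0,0,0,1],[0,0,0,0,0,0,1],[0,0,0.02,0,0,0,1],[0,0,0.04,0,0,0,1]]]'; python3 -m handwheel '[[[0,0,0.065,0,0,0,1],[0,0,0.065,0,0,0,1],[0,0,0.065,0,0,0,1],[0,0,0.05,0,0,0,1],[0,0,0,0,0,0,1],[0,0,0,0,0,0,1],[0,0,0,0,0,0,1],[0,0,0,0,0,0,1],[0,0,0,0,0,0,1]]]'
python3 - <<'E'
from h import *
for n in("scene","side"):
    p,d=get_image(n); np.savez(f"{n}1.npz",p=p,d=d); cv2.imwrite(f"pics/{n}1.png",p[...,::-1])
E
sed 's/{n}0/{n}1/; s/"jartop":(590,110,45,95,108)/"jartop":(456,-319,45,103,113)/; s/"tubetop":(535,325,35,130,148)/"tubetop":(576,121,35,120,137)/; s/"bottlecap":(464,-310,40,125,142)/"bottlecap":(524,326,40,127,145)/' m.py > m1.py; python3 m1.py | egrep -v "body|bal|pan|stir|rack"; python3 look.py w17; sed 's/.*//;1i exec(open("wm.py").read());rep("jar",sel(456,-319,50,98,116))' wm4.py > wm17.py; python3 wm17.py w17
```

```text
t: 31.65
position: [453.9, -317.4, 96.1]
eef_rot: [-0.664, -0.238, 0.24, 0.667]
contact_force: [0.5, -0.4, 0.4]
grip_width: 0.999
t: 32.4
position: [455.1, -318.3, 243.4]
eef_rot: [-0.665, -0.238, 0.24, 0.666]
contact_force: [0.1, 0.2, -1.1]
grip_width: 1.001
scene
mat 922 [594.  -99.2   6.8] [592.3 -98.2] [105.4 109.3] 87.6
jartop 271 [ 460.3 -320.2  108.8] [ 457.7 -319.9] [57.1 57.4] 86.3
tubetop 105 [580.2 118.4 130. ] [579.2 118.9] [30.4 32.9] 71.1
bottlecap 96 [527.6 321.4 137.3] [523.8 323.8] [32.8 34.3] 85.1
block 1107 [783.7  -4.2  40.4] [780.2  -2.1] [ 62.2 152.1] 0.4
tip 989 [696.1 325.3  70.1] [691.6 328.6] [119.   89.3] 69.3
flask 664 [ 699.9 -324.4   50.7] [ 696.2 -327.4] [67.6 50.3] 76.7
red 554 [ 587.8 -313.7   55.9] [ 577.5 -313.9] [49.9 45.3] 40.0
pink 477 [ 454.1 -444.4   56.7] [ 444.8 -446.6] [45.7 44.8] 88.2
side
mat 347 [ 590.6 -102.3    7.4] [ 591.8 -101.1] [ 98.4 106.8] 77.9
jartop 95 [ 457.9 -314.3  108.8] [ 458.  -315.9] [52.  53.1] 20.3
tubetop 102 [575.6 124.7 129.2] [575.2 121.7] [32.5 30.6] 58.9
bottlecap 162 [524.4 328.6 136.7] [524.9 325.7] [31.1 31. ] 36.4
block 492 [777.6  11.2  41. ] [780.2  -1.8] [156.3  60.5] 89.6
tip 1394 [691.5 338.6  70.4] [693.1 331. ] [120.6  87.2] 68.5
flask 283 [ 685.1 -310.3   47.2] [ 689.  -317.8] [54.2 59.7] 69.5
red 249 [ 580.  -299.9   53.1] [ 578.6 -309.3] [40.8 47.7] 36.9
pink 66 [ 440.2 -441.2   80.5] [ 441.8 -447.9] [36.2 42.2] 0.4
32.5 [ 455.4 -318.4  243.6] [[0.771, -0.002, -0.636], [0.636, 0.001, 0.771], [-0.001, -1.0, 0.002]] [ 0.61  0.29 -0.06  1.79  0.02  1.07  1.24]
jar 2629 107.3 rect [ 457.2 -319.3] [56.  55.7] 29.5 circ [ 457.3 -319.3] 28.3
```

View pics/scene1.png

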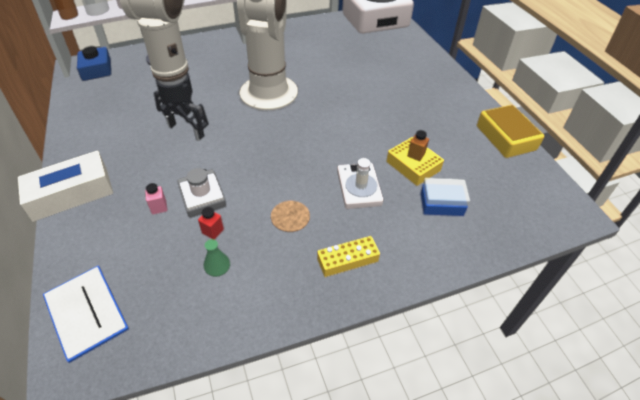

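Scene view: the jar is on the stirrer (200,183), the tube on the balance (362,173) and the bottle on the rack (418,147). The mat is empty, the bystanders haven't moved, and the gripper is clear. I'm handing in.

```bash
python3 -c "
from station import manip;print(manip.close_job())"
```

```text
the job is handed in; nothing more can be done
None
```

All three containers are on their new stations, upright and released, and I handed the job in at about 32.5 s of the 122 s allowed. I parked the jar on the cork mat first. Then I moved the tube to the balance and the amber bottle to the rack deck, and brought the jar on to the stirrer last.

| Container | Final position (x, y mm) | Station centre (x, y mm) |
|---|---|---|
| Jar on stirrer | (457, -319) | (456, -319) |
| Tube on balance | (576.6, 121.3) | (575, 122) |
| Bottle on rack deck | (524.7, 325.8) | (523, 327) |

- **Upright:** the top heights match each container standing on its station, about 109, 130 and 137 mm.
- **Bystanders:** the microtube block, tip box, and red and pink look-alikes read within about 3 mm of where they started. The flask does too in the scene view. The side view puts it about 6 mm off, but that view sees it only partly, and the arm never came near it.
- **Forces:** the highest contact force I saw in the readings between moves was about 13 N.
- **Disagreement:** the fixed scene camera places the tube about 4 mm from where the wrist and side views put it (579, 119). I trusted the closer wrist view.

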